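Tap-check three slates in order

ROBOT

A 7-joint arm with a two-finger parallel gripper is mounted at the origin on a cart in front of the work surface, level with it; the furniture and walls round the work are solid. World frame = base frame: x ahead of the robot, y to its left, z up, the work surface at z = 0. Lengths are in mm, angles in rad, forces in N, time in s.
With the tool pointing down it reaches from about 400 to 850 mm from the base axis. Payload 4.5 kg.
Tool frame: the origin (TCP) lies at the very end of the fingers, on their centre line; the grasp point (between the pads) lies 19 mm behind it (robot.grip_point_offset is the y of the grasp point in the tool frame, in mm); y points along the fingers, z is the direction in which the jaws open and shut, and the axes are right-handed (so a half turn about y gives the same grasp; the last joint's range is limited). The gripper opens to 88 mm and grips with 3 to 60 N. Pads are 18 mm wide; open, the fingers measure 123 mm over their backs; the gripper's body (75 mm by 187 mm) begins 45 mm behind the grasp point.
Start: joints at [1.332, 0.689, -0.195, 1.565, 0.157, 0.902, -0.215], TCP at [168.423, -601.906, 207.343] pointing down, gripper open.
Joint ranges: [-3.01, 3.01], [-0.46, 2.08], [-1.47, 1.51], [0.13, 2.56], [-1, 4.14], [0.04, 2.09], [-2.66, 2.66]. Speed limits (rad/s): [2.57, 2.57, 3.14, 3.14, 3.14, 3.14, 3.14].

INTERFACE

Orientations are given as a rotation vector (axis times angle).
In Python, from cell import robot gives the robot as it stands. The module is installed in compiled form; this text tells all that it offers.
- The arm moves only by the tool arm_command, never from a script. Its argument "plan" is a list of rows, each a list of 5 numbers: the finger opening in mm, from 0 to 88.1, then the shift along the tool's x, y, z in units of 30 mm (1.0 is 30 mm), then the turn about the tool's y in degrees. A call has 1 to 5 rows; each row shifts and turns the commanded pose from where the row before left it, along the tool's axes as they then stand; what a row does not reach is not made up. A row lasts 1/12 s, in which the tool goes at most 41.7 mm and 7.16 degrees, less where a joint would pass 70% of its speed; a pose out of reach is approached as far as the arm can. A call is refused whole if a number of a shift passes 1 or a number of a turn 7.16, either way. A call with a gripper value outside its range is refused whole. The fingers move at their own pace and stop on an object; the grip force is fixed at half the most. Time passes only in rows, so rows that do not move let the fingers close. It gives the time, the measured TCP pose, the force and the opening at its end, in the units of the state.
- robot.state(): the state, without advancing time (a new reading comes with each control period).
- robot.snapshot(name): name is "side" or "top"; returns a dict with "frame" (384x512x3 uint8, red, green, blue), "range_z" (384x512 float32, mm along the optical axis (not along the pixel's ray), 0 where there is no reading), "fx", "fy", "cx", "cy" (pixels), "rvec" (rotation vector, rad) and "tvec" (3), from world to camera coordinates, as OpenCV has them. Camera axes: x right, y down, z forward; pixel columns grow to the right and rows downward; lengths in mm; the calibration is good to about 2 mm. A picture is of the moment at which its call begins.
- robot.close_job(): hands the job in, once; it reports no verdict.
The state is a dict: "t": time; "joints": joint angles; "qvel": joint speeds; "joint_torque": joint torques, N m; "ee_pos": TCP position; "eef_rot": TCP orientation; "force": force on the tool from outside, world axes, zero at the start; "wrist_torque": the same for the moment, N m; "width": finger opening in mm.
Only numpy, scipy, OpenCV 4.12 (cv2) and the standard library are available. Lean on these libraries where they do the work, as an engineer would, in place of code of your own. Each camera call takes 0.05 s, during which the arm holds its last target. There are 200 camera calls.

TASK

Tap-check the three slates on their sprung rests: with the fingertips, touch the yellow dot first, then the blue, then the red, pressing each gently until its deck has sunk about half way, where it stays to show the slate is checked. Press lightly, never down to the stop, do not grip, lift or shift the slates, and leave the pencil, offcut, clamp and square alone.

Things in the scene. Friction and masses are not known exactly. Their poses are not given: they have to be found in the camera images.
- dot_yellow: the yellow round dot, 36 mm across and 3 mm thick, stuck on the middle of a slate: the spot to touch. Origin: centre of the dot's underside (touching surface 3 mm above it, at z = 0.067 with the deck raised); z up. The dot is the highest thing on its rest
- slate_yellow: a narrow dark rectangular slate, 65 x 118 x 8 mm, about 0.17 kg, with the yellow dot; lies loose and flat on its rest's deck. Origin: centre of its underside, z up
- deck_yellow (a joint): how far the deck under the yellow-dot slate has sunk, m: 0 raised (as it starts), 0.014 on its stop. It starts to sink under a push of 2.5 to 4 N on the dot, needs 5 to 6 N half way (0.007) and 7 to 8 N near its stop, and stays where it is left
- deck_top_yellow (a point): centre of the top of that deck, 84 x 84 mm, cork-faced aluminium, z = 0.056 when raised; its fixed grey foot on the bench is 100 x 100 mm and carries it
- dot_blue: the blue round dot, 36 mm across and 3 mm thick, stuck on the middle of a slate: the spot to touch. Origin: centre of the dot's underside (touching surface 3 mm above it, at z = 0.067 with the deck raised); z up. The dot is the highest thing on its rest
- slate_blue: a dark gable slate with an arched edge, 120 x 111 x 8 mm, about 0.17 kg, with the blue dot; lies loose and flat on its rest's deck. Origin: centre of its underside, z up
- deck_blue (a joint): how far the deck under the blue-dot slate has sunk, m: 0 raised (as it starts), 0.014 on its stop. It starts to sink under a push of 2.5 to 4 N on the dot, needs 5 to 6 N half way (0.007) and 7 to 8 N near its stop, and stays where it is left
- deck_top_blue (a point): centre of the top of that deck, 84 x 84 mm, cork-faced aluminium, z = 0.056 when raised; its fixed grey foot on the bench is 100 x 100 mm and carries it
- dot_red: the red round dot, 36 mm across and 3 mm thick, stuck on the middle of a slate: the spot to touch. Origin: centre of the dot's underside (touching surface 3 mm above it, at z = 0.067 with the deck raised); z up. The dot is the highest thing on its rest
- slate_red: a dark rectangular slate, 70 x 104 x 8 mm, about 0.17 kg, with the red dot; lies loose and flat on its rest's deck. Origin: centre of its underside, z up
- deck_red (a joint): how far the deck under the red-dot slate has sunk, m: 0 raised (as it starts), 0.014 on its stop. It starts to sink under a push of 2.5 to 4 N on the dot, needs 5 to 6 N half way (0.007) and 7 to 8 N near its stop, and stays where it is left
- deck_top_red (a point): centre of the top of that deck, 84 x 84 mm, cork-faced aluminium, z = 0.056 when raised; its fixed grey foot on the bench is 100 x 100 mm and carries it
- pencil: red carpenter pencil, 12 x 178 x 8 mm, loose on the bench; leave it alone. Origin: centre of its underside, long side along its y
- offcut: small loose slate offcut, 50 x 63 x 8 mm, on the bench; leave it alone. Origin: centre of its underside, long side along its y
- clamp: black spring clamp with orange tips, 80 x 165 x 22 mm, loose on the bench; leave it alone. Origin: centre of its underside, long side along its y
- square: try square with beech stock and steel blade, 120 x 216 x 16 mm, loose on the bench; leave it alone. Origin: centre of its underside, long side along its y

How it is judged:
By the outcome, as a careful person would: the job done as asked, in the order asked, and still so for the second after the job is handed in, with the robot touching nothing.
It also fails if it takes over 48 s, if anything falls off the work surface, if the arm or the gripper's body presses on something with over 40 N, if the wrist force passes 120 N, or if a joint passes its speed limit or range.

## Working session

There is one attempt and no reset: what is moved stays moved. The work goes in short steps, Python scripts to look and compute and a tool call to move; the robot and the scene stay as the last step left them, time stands still between calls to the robot, and variables do not carry over. Pictures are saved under pics/ and viewed, about 8 in all and at most 12, crops included, and the job is handed in when it is done.

Besides the shell and the picture viewer there is one more tool, called after "Call:" as a command line: name --pt "numbers of a row" for each row, then --argument value for the rest. arm_command: Moves the arm, as the interface text tells. Its arguments: {"type":"object","properties":{"plan":{"type":"array","items":{"type":"array","items":{"type":"number"}}}},"required":["plan"]}

```bash
mkdir -p pics; cat > h.py <<'E'
import numpy as np, cv2
from cell import robot
def snap(n):
    s=robot.snapshot(n); s['R']=cv2.Rodrigues(np.array(s['rvec'],float))[0]; s['t']=np.array(s['tvec'],float).ravel(); return s
def ray(s,u,v,z):
    d=s['R'].T@np.array([(u-s['cx'])/s['fx'],(v-s['cy'])/s['fy'],1]); o=-s['R'].T@s['t']
    return o+d*(z-o[2])/d[2]
def dots(s,z=67):
    h=cv2.cvtColor(s['frame'],cv2.COLOR_RGB2HSV); H,S,V=cv2.split(h)
    m={'yellow':(H>20)&(H<35),'blue':(H>95)&(H<130),'red':(H<8)|(H>172)}
    for k,a in m.items():
        a=(a&(S>130)&(V>70)).astype(np.uint8)
        n,l,st,c=cv2.connectedComponentsWithStats(a)
        for i in range(1,n):
            if st[i,4]>40:
                d=s['range_z'][(l==i)&(s['range_z']>0)]
                print(k,st[i].tolist(),c[i].round(1),ray(s,*c[i],z).round(1),'rz',np.median(d) if d.size else 0)
E
python3 - <<'E'
from h import *
for n in('top','side'):
    s=snap(n); cv2.imwrite(f'pics/{n}0.png',s['frame'][...,::-1]); print(n,-s['R'].T@s['t'],s['R'][2]); dots(s)
st=robot.state(); R=cv2.Rodrigues(np.array(st['eef_rot'],float))[0]
print({k:np.round(v,3) for k,v in st.items()}); print(R.round(3))
E
```

```text
top [ 322.03994075    7.24648516 1290.77636917] [ 0.18058684 -0.01371779 -0.98346338]
yellow [336, 173, 13, 13, 139] [342.  178.9] [ 568.  -253.5   67. ] rz 1252.4857
blue [150, 187, 13, 12, 96] [156.3 192.6] [538.8 227.4  67. ] rz 1241.3069
red [370, 0, 10, 7, 58] [374.    2.8] [1068.  -368.6   67. ] rz 1211.7634
red [239, 147, 14, 14, 140] [245.3 153.4] [639.7  -3.1  67. ] rz 1261.84
red [216, 257, 64, 8, 181] [246.6 260.2] [362.8  -2.4  67. ] rz 1270.6774
side [ 379.48941442 -852.59315988  704.54753078] [ 0.181083    0.79111128 -0.58425328]
yellow [278, 252, 15, 11, 128] [284.8 257.1] [ 569.5 -256.5   67. ] rz 879.98486
blue [230, 152, 11, 6, 51] [234.9 154.5] [539.4 224.   67. ] rz 1256.9978
red [151, 33, 11, 16, 153] [155.8  40.3] [ 305.5 1717.9   67. ] rz 2889.431
red [278, 187, 13, 8, 86] [284.  190.4] [639.3  -6.   67. ] rz 1092.8098
red [184, 205, 11, 39, 135] [189.3 223.9] [366.8 -87.9  67. ] rz 1068.5715
{'t': np.float64(0.1), 'joints': array([ 1.332,  0.69 , -0.195,  1.566,  0.157,  0.903, -0.215]), 'qvel': array([-0.001, -0.001, -0.001, -0.004,  0.001, -0.   , -0.001]), 'joint_torque': array([-4.0000e-03, -5.2850e+01, -1.2720e+00, -1.5384e+01, -5.3000e-02,
        2.0000e-03,  0.0000e+00]), 'ee_pos': array([ 168.185, -601.319,  206.624]), 'eef_rot': array([-0.285,  2.077, -2.074]), 'force': array([ 0.179, -0.146, -0.864]), 'wrist_torque': array([ 0.02 , -0.061, -0.014]), 'width': np.float64(87.86)}
[[-0.963 -0.001  0.27 ]
 [-0.27   0.002 -0.963]
 [ 0.    -1.    -0.002]]
```

View pics/top0.png

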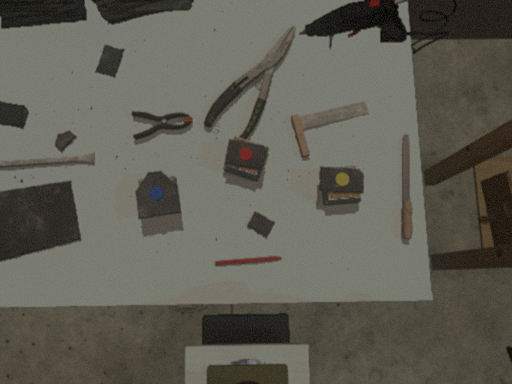

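View pics/side0.png

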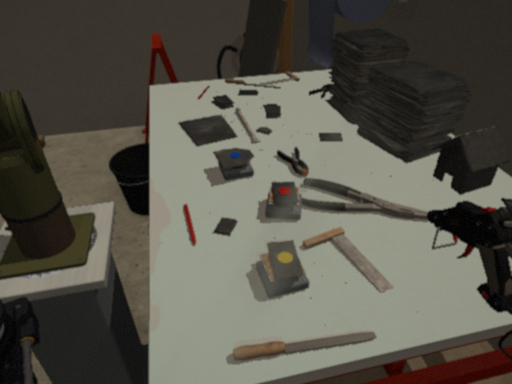

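The overview shows yellow, blue and red dots at top pixels (342,179), (156,193) and (245,153). The two views agree to about 3 mm: yellow at about (569,-255), blue at about (539,226), red at about (639.5,-4.5). I'll close the fingers and head for yellow.

Call:
arm_command --pt "0 -1 0 -0.47 0" --pt "0 -1 0 -0.47 0" --pt "0 -1 0 -0.47 0" --pt "0 -1 0 -0.47 0" --pt "0 -1 0 -0.47 0"

```text
t: 0.52
ee_pos: [294.6, -492.2, 207.0]
eef_rot: [-0.285, 2.077, -2.075]
force: [0.4, -0.5, -0.5]
width: 57.0
```

Call:
arm_command --pt "0 -1 0 -0.47 0" --pt "0 -1 0 -0.47 0" --pt "0 -1 0 -0.47 0" --pt "0 -1 0 -0.47 0" --pt "0 -1 0 -0.47 0"

```text
t: 0.93
ee_pos: [420.1, -383.9, 207.0]
eef_rot: [-0.286, 2.076, -2.075]
force: [0.2, -0.8, 0.2]
width: 23.6
```

Call:
arm_command --pt "0 -1 0.5 -0.47 0" --pt "0 -1 0.5 -0.47 0" --pt "0 -1 0.5 -0.47 0" --pt "0 -1 0.5 -0.47 0" --pt "0 -0.8 0.5 -0.4 0"

```text
t: 1.35
ee_pos: [541.5, -278.0, 131.3]
eef_rot: [-0.286, 2.075, -2.073]
force: [0.3, 0.7, -0.0]
width: 0.6
```

Call:
arm_command --pt "0 -0.15 0.5 -0.07 0" --pt "0 0 0 0 0" --pt "0 0 0 0 0"

```text
t: 1.6
ee_pos: [542.3, -277.3, 116.5]
eef_rot: [-0.288, 2.077, -2.076]
force: [0.1, -0.6, 1.1]
width: 0.4
```

```bash
python3 - <<'E'
from h import *
for n in('top','side'):
    s=snap(n); print(n); dots(s)
    x,y=(300,140) if n=='top' else (230,180)
    cv2.imwrite(f'pics/{n}1.png',cv2.resize(s['frame'][y:y+110,x:x+110,::-1],None,fx=5,fy=5))
print(robot.state())
E
```

```text
top
yellow [342, 174, 8, 11, 57] [345.2 178.7] [ 568.5 -262.    67. ] rz 1251.7148
blue [151, 188, 12, 11, 54] [156.1 193.3] [537.  227.9  67. ] rz 1241.0815
red [369, 0, 11, 7, 68] [374.1   2.9] [1067.7 -369.1   67. ] rz 1211.4583
red [239, 147, 14, 14, 135] [245.3 153.5] [639.4  -3.1  67. ] rz 1261.6914
red [216, 257, 64, 8, 170] [246.6 260.2] [362.9  -2.4  67. ] rz 1270.6436
side
yellow [278, 252, 15, 11, 134] [284.9 257.1] [ 569.7 -256.6   67. ] rz 880.64246
blue [230, 152, 11, 6, 51] [234.9 154.5] [539.4 224.   67. ] rz 1258.5284
red [151, 33, 16, 22, 173] [156.7  41.3] [ 310.6 1693.6   67. ] rz 2899.3545
red [184, 205, 11, 39, 133] [189.3 224. ] [366.9 -88.6  67. ] rz 1066.9817
red [362, 350, 150, 34, 1791] [446.3 369.3] [ 764.8 -577.    67. ] rz 971.93286
{'t': 1.7, 'joints': array([ 0.46503669,  0.78041023, -0.11727299,  1.69584879,  0.13492688,
        0.67292846, -1.02457547]), 'qvel': array([ 0.010648  , -0.01248375, -0.00021126, -0.00554776, -0.00114693,
       -0.00302901, -0.00011235]), 'joint_torque': array([-9.93925743e-01, -5.27486086e+01, -6.97027445e-01, -1.21202686e+01,
       -5.99277299e-02, -5.07170940e-02,  3.24186760e-03]), 'ee_pos': array([ 542.39570883, -279.26272012,  117.98980943]), 'eef_rot': array([-0.28311211,  2.07550436, -2.07859253]), 'force': array([-0.93419869, -0.04865302, -1.13618482]), 'wrist_torque': array([0.03459151, 0.00280532, 0.01061206]), 'width': 0.16398214845320483}
```

View pics/side1.png

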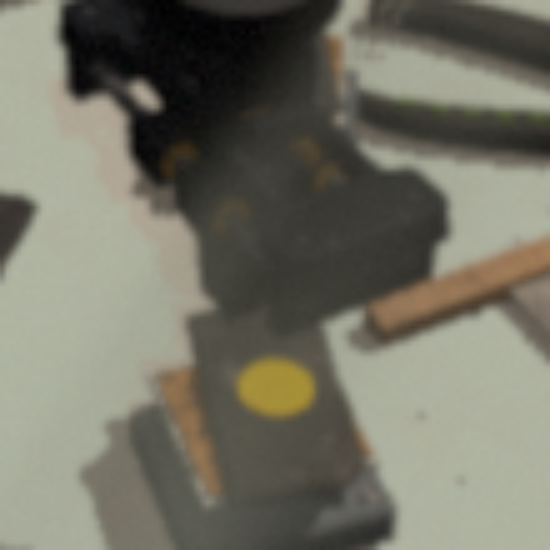

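Call:
arm_command --pt "0 -0.6 0 -0.25 0" --pt "0 -0.45 0.5 -0.25 0" --pt "0 0 0 0 0" --pt "0 0 0 0 0"

```text
t: 2.03
ee_pos: [569.0, -255.0, 102.8]
eef_rot: [-0.285, 2.076, -2.076]
force: [-0.8, -0.0, 0.6]
width: 0.8
```

```bash
python3 - <<'E'
from h import *
p=np.array(robot.state()['ee_pos']); print(robot.state()['ee_pos'],robot.state()['force'])
for n in('top','side'):
    s=snap(n); print(n); dots(s)
    c=s['R']@p+s['t']; print('tcp px',c[0]/c[2]*s['fx']+s['cx'],c[1]/c[2]*s['fy']+s['cy'],c[2])
    if n=='side': cv2.imwrite('pics/side2.png',cv2.resize(s['frame'][180:300,220:340,::-1],None,fx=5,fy=5))
E
```

```text
[ 568.98045669 -255.04507768  102.76671489] [-0.76310629 -0.03870727  0.63178411]
top
blue [150, 187, 13, 12, 65] [156.1 193. ] [537.8 227.9  67. ] rz 1240.5471
red [369, 0, 11, 8, 72] [373.9   3. ] [1067.5 -368.4   67. ] rz 1211.031
red [239, 148, 14, 13, 134] [245.3 153.5] [639.5  -3.2  67. ] rz 1262.1349
red [216, 257, 64, 8, 169] [247.  260.2] [362.9  -3.4  67. ] rz 1270.9775
tcp px 345.4415922252084 175.7355455423528 1216.5562565550983
side
yellow [278, 252, 15, 11, 134] [284.9 257.1] [ 569.7 -256.6   67. ] rz 879.566
blue [230, 152, 11, 6, 50] [235.  154.6] [539.4 223.6  67. ] rz 1256.7275
red [151, 33, 16, 22, 172] [156.6  41.2] [ 310.4 1694.2   67. ] rz 2897.3975
red [184, 205, 11, 39, 133] [189.3 224.1] [366.9 -89.   67. ] rz 1065.6793
red [363, 350, 148, 34, 1786] [446.5 369.3] [ 765.2 -577.    67. ] rz 971.30005
tcp px 284.83633129762626 245.2570069156413 858.633047932841
```

View pics/side2.png

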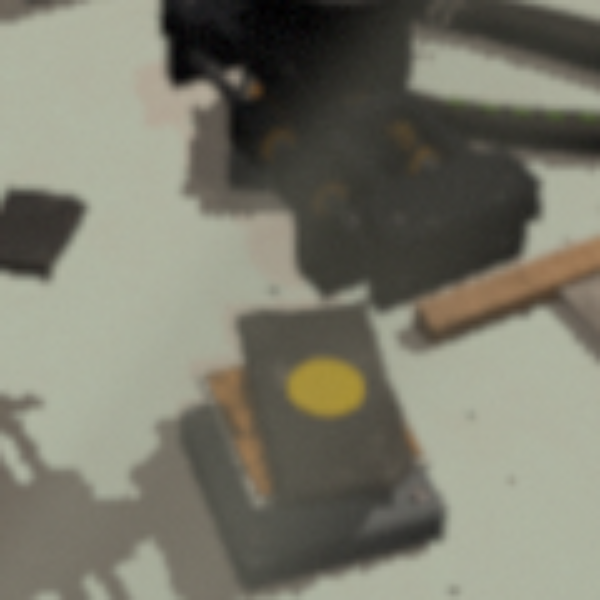

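The gripper body hides the fingertips in the side view. The projected TCP, pixel (285,245), lines up above the yellow dot at (285,257). Before contact I'll descend in small steps and record a slate depth baseline.

Call:
arm_command --pt "0 0 0.5 0 0" --pt "0 0 0.3 0 0" --pt "0 0 0.15 0 0" --pt "0 0 0 0 0" --pt "0 0 0 0 0"

```text
t: 2.55
ee_pos: [569.3, -254.9, 73.9]
eef_rot: [-0.285, 2.076, -2.076]
force: [-0.4, 0.0, 1.0]
width: 0.6
```

```bash
cat >> h.py <<'E'
def avg(n=4,save=None,box=None):
    P=[];F=[];Z=[];T=[];D=[]
    for i in range(n):
        s=snap('side'); st=robot.state(); P.append(st['ee_pos']);F.append(st['force']);T.append(st['joint_torque']);D.append(s['range_z']);
    if save is not None: np.save(save,np.median(D,0))
    P=np.array(P);F=np.array(F); print('t',st['t'],'pos',P.mean(0).round(2),'sd',P.std(0).round(2),'F',F.mean(0).round(2),'sd',F.std(0).round(2),'w',round(st['width'],2))
    return s,np.median(D,0)
E
python3 - <<'E'
from h import *
avg(6,'y0.npy')
E
```

```text
t 2.85 pos [ 569.91 -254.67   74.31] sd [0.12 0.11 0.08] F [ 0.02  0.13 -0.29] sd [0.48 0.51 0.29] w 0.18
```

Call:
arm_command --pt "0 0 0.05 0 0" --pt "0 0 0.05 0 0" --pt "0 0 0.05 0 0" --pt "0 0 0.05 0 0" --pt "0 0 0.03 0 0"

```text
t: 3.27
ee_pos: [569.5, -254.4, 66.6]
eef_rot: [-0.285, 2.076, -2.075]
force: [0.5, 0.9, 1.1]
width: 0.2
```

Call:
arm_command --pt "0 0 0.03 0 0" --pt "0 0 0.03 0 0" --pt "0 0 0 0 0" --pt "0 0 0 0 0"

```text
t: 3.6
ee_pos: [569.6, -254.4, 65.1]
eef_rot: [-0.285, 2.076, -2.075]
force: [0.2, -0.2, -0.2]
width: 0.3
```

```bash
python3 - <<'E'
from h import *
avg(6)
E
```

```text
t 3.9 pos [ 569.69 -254.49   65.2 ] sd [0.02 0.02 0.03] F [0.3  0.01 0.  ] sd [0.48 0.35 0.41] w 0.56
```

Call:
arm_command --pt "0 0 0.03 0 0" --pt "0 0 0.03 0 0" --pt "0 0 0 0 0" --pt "0 0 0 0 0"

```text
t: 4.23
ee_pos: [569.6, -254.4, 63.2]
eef_rot: [-0.285, 2.076, -2.076]
force: [0.6, -0.9, -0.5]
width: 0.2
```

```bash
python3 - <<'E'
from h import *
s,D=avg(6); B=np.load('y0.npy'); d=D-B
for (a,b) in((262,268),(268,276)):
    r=d[a:b,275:300]; print(np.median(r).round(2),r.std().round(2))
E
```

```text
t 4.5333 pos [ 569.65 -254.45   63.33] sd [0.03 0.02 0.04] F [ 0.06  0.27 -0.1 ] sd [0.48 0.3  0.26] w 0.4
0.09 1.06
-0.11 0.97
```

Call:
arm_command --pt "0 0 0.03 0 0" --pt "0 0 0.03 0 0" --pt "0 0 0 0 0"

```text
t: 4.78
ee_pos: [569.5, -254.4, 61.3]
eef_rot: [-0.285, 2.076, -2.076]
force: [0.4, 0.0, 0.6]
width: 0.5
```

```bash
python3 - <<'E'
from h import *
s,D=avg(6); B=np.load('y0.npy'); d=D-B
for (a,b) in((262,268),(268,276)):
    r=d[a:b,275:300]; print(np.median(r).round(2),r.std().round(2))
cv2.imwrite('pics/side3.png',cv2.resize(s['frame'][220:300,230:330,::-1],None,fx=6,fy=6,interpolation=2))
dots(s)
E
```

```text
t 5.0833 pos [ 569.62 -254.45   61.49] sd [0.06 0.02 0.06] F [-0.14  0.4  -0.13] sd [0.38 0.39 0.2 ] w 0.41
0.06 1.0
0.01 0.84
yellow [279, 252, 14, 11, 113] [285.9 256.9] [ 572.  -256.6   67. ] rz 879.69305
blue [230, 152, 11, 6, 51] [234.9 154.5] [539.4 224.   67. ] rz 1256.6619
red [151, 33, 15, 19, 168] [156.6  41. ] [ 310.1 1698.9   67. ] rz 2891.0403
red [184, 205, 11, 39, 132] [189.4 224.2] [367.  -89.4  67. ] rz 1067.5408
red [362, 350, 149, 34, 1788] [446.5 369.3] [ 765.2 -577.1   67. ] rz 971.772
```

View pics/side3.png

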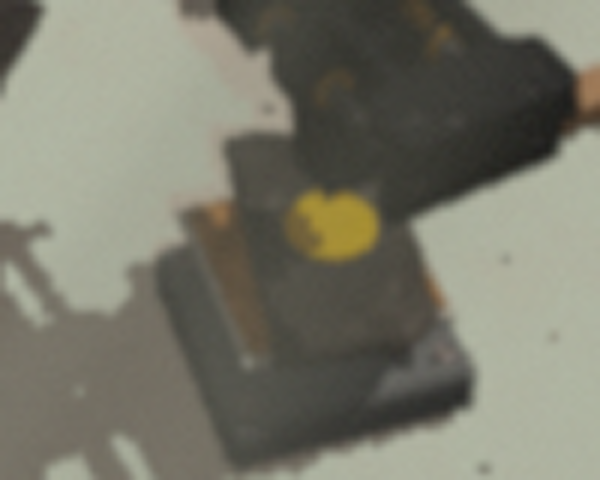

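```bash
python3 - <<'E'
from h import *
def cloud(s,D):
    v,u=np.mgrid[0:384,0:512]; c=np.stack([(u-s['cx'])/s['fx']*D,(v-s['cy'])/s['fy']*D,D],-1)
    return (c-s['t'])@s['R']
for n in('side','top'):
    S=[snap(n) for _ in range(4)]; s=S[0]; D=np.median([a['range_z'] for a in S],0); W=cloud(s,D)
    if n=='side':
        for v in range(228,268,2): print(v,' '.join('%4d,%4d,%3d'%tuple(W[v,u]) for u in range(276,300,4)))
    x,y,w,h=(305,140,75,80) if n=='top' else (230,220,100,80)
    d=D[y:y+h,x:x+w]; z=W[y:y+h,x:x+w,2]
    m=np.clip(z,0,255).astype(np.uint8)
    im=np.hstack([s['frame'][y:y+h,x:x+w,::-1],cv2.applyColorMap(m,2)]); cv2.imwrite(f'pics/{n}4.png',cv2.resize(im,None,fx=4,fy=4,interpolation=0))
E
```

```text
228  541,-277,179  548,-281,180  557,-282,179  559,-301,195  565,-307,198  581,-285,177
230  541,-277,173  547,-286,179  555,-288,180  559,-301,189  564,-312,198  582,-284,170
232  541,-277,167  545,-291,179  554,-292,178  563,-291,175  563,-314,195  569,-320,199
234  541,-277,161  545,-293,175  553,-294,174  563,-291,169  563,-316,191  568,-325,198
236  589,-110, -2  545,-292,169  553,-295,169  560,-300,173  559,-329,199  566,-332,199
238  586,-117, -2  545,-293,164  554,-291,161  558,-306,172  557,-334,198  564,-336,199
240  584,-126, -2  559,-249,115  562,-266,130  557,-309,170  557,-335,194  563,-342,199
242  564,-198, 62  558,-251,111  563,-264,122  569,-273,129  557,-335,189  561,-347,198
244  561,-207, 63  558,-252,106  563,-267,119  570,-273,123  562,-323,171  560,-349,196
246  560,-212, 62  559,-250, 98  563,-267,113  570,-272,116  580,-269,111  561,-349,190
248  558,-219, 63  558,-251, 93  562,-269,109  571,-270,108  581,-268,104  561,-350,186
250  556,-225, 63  565,-229, 64  563,-268,102  571,-270,102  581,-268, 97  561,-350,180
252  555,-232, 63  564,-233, 62  563,-269, 96  582,-238, 62  591,-240, 62  562,-346,172
254  553,-237, 62  561,-243, 65  570,-245, 65  579,-246, 65  589,-247, 62  563,-346,165
256  552,-244, 62  560,-249, 65  569,-251, 65  577,-254, 66  586,-255, 65  563,-347,162
258  549,-252, 64  558,-255, 65  567,-257, 65  576,-260, 66  584,-262, 66  594,-261, 62
260  548,-256, 62  556,-261, 66  565,-263, 65  574,-265, 65  583,-266, 64  592,-268, 63
262  547,-262, 62  555,-265, 63  564,-269, 65  572,-271, 65  582,-270, 62  590,-273, 63
264  545,-268, 63  554,-270, 62  562,-273, 63  571,-274, 62  580,-277, 62  589,-279, 63
266  543,-274, 63  552,-276, 63  561,-279, 63  569,-281, 63  578,-282, 62  587,-285, 63
```

View pics/side4.png

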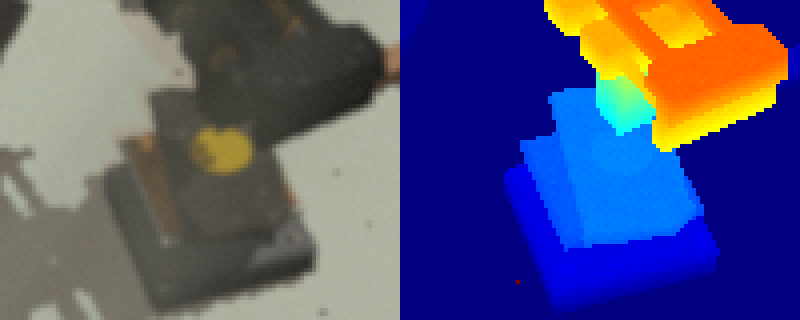

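The fingertip in the depth data sits at z≈94, not the 61 that the state reports. So the reported height reads about 30 mm low, and the tip is still well above the dot (dot surface 65–67). The lateral position matches. I'll descend using depth and force instead.

Call:
arm_command --pt "0 0 0.2 0 0" --pt "0 0 0.2 0 0" --pt "0 0 0.1 0 0" --pt "0 0 0 0 0" --pt "0 0 0 0 0"

```text
t: 5.9
ee_pos: [569.4, -254.3, 46.0]
eef_rot: [-0.286, 2.076, -2.075]
force: [-0.3, -0.3, 0.0]
width: 0.6
```

```bash
cat >> h.py <<'E'
def cloud(s,D):
    v,u=np.mgrid[0:384,0:512]; c=np.stack([(u-s['cx'])/s['fx']*D,(v-s['cy'])/s['fy']*D,D],-1)
    return (c-s['t'])@s['R']
def tip(s,D,c):
    W=cloud(s,D); m=(np.hypot(W[...,0]-c[0],W[...,1]-c[1])<32)&(W[...,2]>50)&(W[...,2]<125)&(D>0)
    p=W[m]; g=p[p[:,2]>70]
    if len(g): print('tip n',len(g),'low z',np.sort(g[:,2])[:6].round(1),'x',np.percentile(g[:,0],[5,95]).round(),'y',np.percentile(g[:,1],[5,95]).round())
    q=p[(p[:,2]<70)]; print('slate/dot z',np.percentile(q[:,2],[10,50,90]).round(2),len(q))
E
python3 - <<'E'
from h import *
s,D=avg(6); tip(s,D,(569,-255))
E
```

```text
t 6.2 pos [ 569.75 -254.51   46.61] sd [0.08 0.05 0.16] F [ 0.05 -0.17  0.27] sd [0.34 0.52 0.37] w 0.71
tip n 137 low z [76.2 76.9 77.2 77.4 79.7 79.9] x [558. 580.] y [-274. -249.]
slate/dot z [62.54 63.56 66.09] 292
```

Call:
arm_command --pt "0 0 0.1 0 0" --pt "0 0 0.05 0 0" --pt "0 0 0.03 0 0" --pt "0 0 0 0 0" --pt "0 0 0 0 0"

```text
t: 6.62
ee_pos: [569.6, -254.4, 41.0]
eef_rot: [-0.285, 2.076, -2.076]
force: [-0.8, 0.6, 1.2]
width: 0.2
```

```bash
python3 - <<'E'
from h import *
s,D=avg(6); tip(s,D,(569,-255))
E
```

```text
t 6.9167 pos [ 569.69 -254.47   41.17] sd [0.03 0.02 0.04] F [-0.2   0.18 -0.01] sd [0.16 0.56 0.29] w 0.41
tip n 133 low z [70.2 72.1 73.8 73.9 74.1 74.9] x [558. 579.] y [-274. -249.]
slate/dot z [62.56 63.48 65.99] 262
```

Call:
arm_command --pt "0 0 0.03 0 0" --pt "0 0 0.03 0 0" --pt "0 0 0.03 0 0" --pt "0 0 0 0 0" --pt "0 0 0 0 0"

```text
t: 7.33
ee_pos: [569.5, -254.4, 38.3]
eef_rot: [-0.285, 2.076, -2.076]
force: [0.7, -0.6, 0.1]
width: 0.4
```

```bash
cat > m.py <<'E'
import sys
from h import *
c=tuple(map(float,sys.argv[1:3])); s,D=avg(6); tip(s,D,c)
E
python3 m.py 569 -255
```

```text
t 7.6333 pos [ 569.65 -254.46   38.43] sd [0.02 0.03 0.03] F [-0.26 -0.46  0.16] sd [0.26 0.37 0.32] w 0.32
tip n 130 low z [70.1 70.4 71.9 72.2 72.6 72.6] x [558. 579.] y [-275. -249.]
slate/dot z [62.58 63.48 65.81] 252
```

Call:
arm_command --pt "0 0 0.03 0 0" --pt "0 0 0.03 0 0" --pt "0 0 0 0 0" --pt "0 0 0 0 0"

```text
t: 7.97
ee_pos: [569.6, -254.4, 36.5]
eef_rot: [-0.285, 2.076, -2.076]
force: [-0.1, -0.4, 0.4]
width: 0.7
```

```bash
python3 m.py 569 -255
```

```text
t 8.2667 pos [ 569.66 -254.45   36.63] sd [0.02 0.01 0.03] F [-0.5  -0.04  0.26] sd [0.17 0.58 0.41] w 0.82
tip n 125 low z [70.  70.1 70.6 71.  71.2 71.3] x [558. 580.] y [-275. -249.]
slate/dot z [62.41 63.36 65.96] 243
```

Call:
arm_command --pt "0 0 0.03 0 0" --pt "0 0 0 0 0" --pt "0 0 0 0 0"

```text
t: 8.52
ee_pos: [569.8, -254.5, 35.8]
eef_rot: [-0.285, 2.075, -2.076]
force: [0.8, -0.4, 1.1]
width: 0.7
```

Call:
arm_command --pt "0 0 0.03 0 0" --pt "0 0 0 0 0" --pt "0 0 0 0 0"

```text
t: 8.77
ee_pos: [569.8, -254.5, 35.0]
eef_rot: [-0.285, 2.075, -2.076]
force: [0.8, -0.1, 2.6]
width: 0.5
```

```bash
python3 m.py 569 -255
```

```text
t 9.0667 pos [ 569.79 -254.53   34.99] sd [0.01 0.01 0.02] F [-0.12  0.81  3.56] sd [0.4  0.3  0.65] w 0.04
tip n 123 low z [70.1 70.4 70.7 71.  71.3 71.3] x [558. 579.] y [-274. -249.]
slate/dot z [61.36 62.26 64.8 ] 242
```

Call:
arm_command --pt "0 0 0.03 0 0" --pt "0 0 0.03 0 0" --pt "0 0 0.03 0 0" --pt "0 0 0 0 0" --pt "0 0 0 0 0"

```text
t: 9.48
ee_pos: [569.8, -254.5, 32.0]
eef_rot: [-0.285, 2.075, -2.076]
force: [-0.2, -0.2, 3.1]
width: 0.4
```

```bash
python3 m.py 569 -255
```

```text
t 9.7833 pos [ 569.79 -254.53   32.02] sd [0.01 0.01 0.01] F [ 0.66 -0.05  2.07] sd [0.49 0.4  0.49] w 0.08
tip n 110 low z [70.3 70.4 70.5 70.9 71.1 71.4] x [559. 579.] y [-275. -250.]
slate/dot z [58.34 59.22 62.05] 254
```

Call:
arm_command --pt "0 0 0.03 0 0" --pt "0 0 0.03 0 0" --pt "0 0 0.03 0 0" --pt "0 0 0 0 0" --pt "0 0 0 0 0"

```text
t: 10.2
ee_pos: [569.8, -254.5, 29.6]
eef_rot: [-0.285, 2.075, -2.076]
force: [0.3, -0.5, 4.3]
width: 0.4
```

```bash
python3 m.py 569 -255
```

```text
t 10.5 pos [ 569.79 -254.52   29.54] sd [0.02 0.01 0.01] F [ 0.5  -0.45  4.51] sd [0.52 0.35 0.63] w 0.55
tip n 99 low z [70.  70.4 70.5 70.8 70.8 71. ] x [559. 577.] y [-275. -250.]
slate/dot z [56.06 56.87 62.14] 263
```

Call:
arm_command --pt "0 0 -0.05 0 0" --pt "0 0 -0.3 0 0" --pt "0 0 -0.7 0 0" --pt "0 0 -0.5 0 0" --pt "0 0 -0.2 0 0"

```text
t: 10.92
ee_pos: [570.4, -254.8, 84.0]
eef_rot: [-0.283, 2.074, -2.076]
force: [0.4, 0.1, -0.7]
width: 0.8
```

```bash
python3 m.py 569 -255
```

```text
t 11.2167 pos [ 569.45 -254.41   82.11] sd [0.72 0.29 1.21] F [-0.07 -0.17 -0.18] sd [0.64 0.53 0.41] w 0.53
tip n 45 low z [ 86.9  87.9 112.7 113.3 113.6 115.9] x [559. 583.] y [-272. -248.]
slate/dot z [56.1  56.97 59.36] 444
```

Call:
arm_command --pt "0 -0.21 0 -0.98 0" --pt "0 -0.21 0 -0.98 0" --pt "0 -0.21 0 -0.98 0" --pt "0 -0.21 0 -0.98 0" --pt "0 -0.21 0 -0.98 0"

```text
t: 11.63
ee_pos: [559.5, -103.0, 81.0]
eef_rot: [-0.286, 2.077, -2.076]
force: [0.0, 1.0, -0.4]
width: -0.1
```

Call:
arm_command --pt "0 -0.21 0 -0.98 0" --pt "0 -0.21 0 -0.98 0" --pt "0 -0.21 0 -0.98 0" --pt "0 -0.21 0 -0.98 0" --pt "0 -0.21 0 -0.98 0"

```text
t: 12.05
ee_pos: [550.2, 47.0, 81.1]
eef_rot: [-0.287, 2.076, -2.076]
force: [0.4, 0.5, 0.5]
width: 0.6
```

Call:
arm_command --pt "0 -0.21 0 -0.98 0" --pt "0 -0.21 0 -0.98 0" --pt "0 -0.21 0 -0.98 0" --pt "0 -0.21 0 -0.98 0" --pt "0 -0.21 0 -0.98 0"

```text
t: 12.47
ee_pos: [540.9, 197.0, 81.0]
eef_rot: [-0.287, 2.075, -2.077]
force: [1.1, 0.4, 0.3]
width: 0.2
```

Call:
arm_command --pt "0 -0.21 0 -0.98 0" --pt "0 0 0 0 0" --pt "0 0 0 0 0"

```text
t: 12.72
ee_pos: [538.8, 228.3, 81.0]
eef_rot: [-0.291, 2.074, -2.073]
force: [0.2, -0.2, 0.4]
width: 0.4
```

```bash
python3 - <<'E'
from h import *
s,D=avg(6); tip(s,D,(569,-255)); tip(s,D,(539,226)); tip(s,D,(639.5,-4.5)); dots(s)
cv2.imwrite('pics/side5.png',cv2.resize(s['frame'][100:300,180:330,::-1],None,fx=3,fy=3,interpolation=2))
E
```

```text
t 13.0167 pos [539.88 224.12  81.45] sd [0.35 0.76 0.25] F [-0.14 -0.54  0.13] sd [0.37 0.3  0.38] w 0.41
slate/dot z [55.96 56.91 59.61] 444
tip n 32 low z [111.9 112.1 113.1 113.1 113.4 113.9] x [529. 552.] y [207. 230.]
slate/dot z [61.95 62.75 65.13] 156
slate/dot z [62.   63.08 65.66] 234
yellow [278, 254, 15, 11, 128] [284.8 259.1] [ 567.6 -262.7   67. ] rz 884.15625
blue [230, 152, 11, 6, 51] [235.  154.6] [539.6 223.3  67. ] rz 1256.2777
red [151, 33, 11, 16, 158] [155.8  40.5] [ 305.8 1712.6   67. ] rz 2885.5444
red [278, 187, 13, 8, 85] [284.  190.4] [639.2  -5.8  67. ] rz 1092.6608
red [184, 205, 11, 39, 135] [189.3 224. ] [366.8 -88.6  67. ] rz 1066.2424
```

View pics/side5.png

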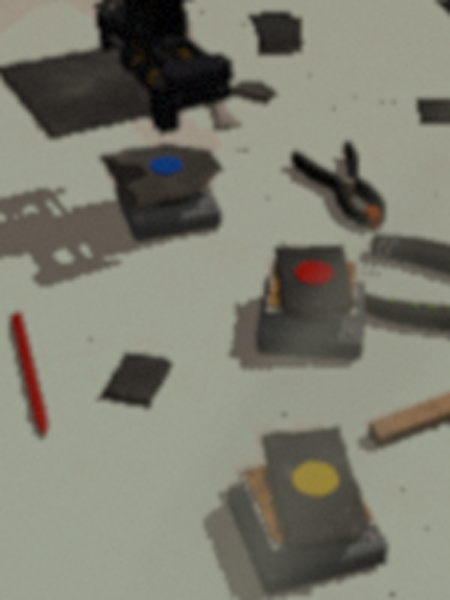

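Yellow stayed sunk about 6.5 mm after the tip left it. The tip is now above the blue dot: crop (165,120), with the dot at (165,165). Descending.

Call:
arm_command --pt "0 0 0.6 0 0" --pt "0 0 0.4 0 0" --pt "0 0 0.2 0 0" --pt "0 0 0.1 0 0" --pt "0 0 0 0 0"

```text
t: 13.43
ee_pos: [539.4, 225.2, 42.1]
eef_rot: [-0.286, 2.076, -2.077]
force: [0.2, 0.7, -0.5]
width: 0.5
```

```bash
python3 m.py 539 226
```

```text
t 13.7333 pos [540.25 225.76  43.22] sd [0.18 0.14 0.26] F [ 0.31 -0.01  0.21] sd [0.33 0.43 0.16] w 0.38
tip n 89 low z [72.8 74.6 75.3 75.7 76.7 77.1] x [528. 551.] y [205. 232.]
slate/dot z [61.8  62.9  65.06] 126
```

Call:
arm_command --pt "0 0 0.06 0 0" --pt "0 0 0.06 0 0" --pt "0 0 0.06 0 0" --pt "0 0 0 0 0" --pt "0 0 0 0 0"

```text
t: 14.15
ee_pos: [539.8, 225.7, 37.3]
eef_rot: [-0.285, 2.075, -2.076]
force: [-0.0, 0.2, 0.1]
width: 0.3
```

```bash
python3 m.py 539 226
```

```text
t 14.45 pos [539.99 225.71  37.5 ] sd [0.05 0.02 0.06] F [0.03 0.1  0.02] sd [0.41 0.56 0.34] w 0.35
tip n 86 low z [70.1 71.4 71.4 72.2 72.5 73.1] x [528. 551.] y [206. 231.]
slate/dot z [61.73 62.73 64.99] 114
```

Call:
arm_command --pt "0 0 0.03 0 0" --pt "0 0 0 0 0" --pt "0 0 0 0 0"

```text
t: 14.7
ee_pos: [539.9, 225.7, 36.5]
eef_rot: [-0.285, 2.075, -2.076]
force: [-0.7, -0.7, -0.8]
width: 0.5
```

Call:
arm_command --pt "0 0 0.03 0 0" --pt "0 0 0 0 0" --pt "0 0 0 0 0"

```text
t: 14.95
ee_pos: [540.0, 225.8, 35.7]
eef_rot: [-0.285, 2.075, -2.075]
force: [-0.1, -0.4, 0.5]
width: 0.4
```

```bash
python3 m.py 539 226
```

```text
t 15.25 pos [540.06 225.73  35.74] sd [0.01 0.03 0.02] F [0.02 0.37 0.97] sd [0.32 0.33 0.52] w 0.19
tip n 82 low z [70.7 70.8 70.8 71.8 71.9 72.9] x [528. 551.] y [205. 231.]
slate/dot z [61.62 62.41 65.14] 117
```

Call:
arm_command --pt "0 0 0.03 0 0" --pt "0 0 0.03 0 0" --pt "0 0 0.03 0 0" --pt "0 0 0 0 0" --pt "0 0 0 0 0"

```text
t: 15.67
ee_pos: [540.1, 225.7, 33.0]
eef_rot: [-0.285, 2.075, -2.075]
force: [-0.1, -0.3, 3.1]
width: 0.2
```

```bash
python3 m.py 539 226
```

```text
t 15.9667 pos [540.06 225.74  33.01] sd [0.02 0.02 0.01] F [-0.23  0.05  3.07] sd [0.55 0.72 0.43] w 0.49
tip n 72 low z [71.1 71.2 71.3 71.6 72.  72.8] x [528. 551.] y [205. 230.]
slate/dot z [58.68 59.63 64.6 ] 121
```

Call:
arm_command --pt "0 0 0.03 0 0" --pt "0 0 0.03 0 0" --pt "0 0 0.03 0 0" --pt "0 0 0.03 0 0" --pt "0 0 0 0 0"

```text
t: 16.38
ee_pos: [540.0, 225.7, 29.3]
eef_rot: [-0.285, 2.075, -2.075]
force: [0.3, 0.4, 4.4]
width: 0.5
```

```bash
python3 m.py 539 226
```

```text
t 16.6833 pos [540.06 225.73  29.35] sd [0.01 0.02 0.01] F [ 0.1  -0.16  3.63] sd [0.61 0.26 0.49] w 0.32
tip n 63 low z [70.6 71.2 71.5 72.1 72.4 72.5] x [528. 550.] y [205. 231.]
slate/dot z [55.08 56.02 64.92] 130
```

Call:
arm_command --pt "0 0 -0.05 0 0" --pt "0 0 -0.3 0 0" --pt "0 0 -0.7 0 0" --pt "0 0 -0.5 0 0" --pt "0 0 -0.2 0 0"

```text
t: 17.1
ee_pos: [540.9, 226.1, 84.0]
eef_rot: [-0.282, 2.075, -2.074]
force: [-0.8, 0.4, 0.0]
width: 0.6
```

Call:
arm_command --pt "0 -0.125 0 0.92 0" --pt "0 -0.125 0 0.92 0" --pt "0 -0.125 0 0.92 0" --pt "0 -0.125 0 0.92 0" --pt "0 -0.125 0 0.92 0"

```text
t: 17.52
ee_pos: [595.1, 96.5, 81.8]
eef_rot: [-0.286, 2.076, -2.076]
force: [0.7, -0.7, -0.1]
width: 0.4
```

Call:
arm_command --pt "0 -0.125 0 0.92 0" --pt "0 -0.125 0 0.92 0" --pt "0 -0.125 0 0.92 0" --pt "0 -0.125 0 0.92 0" --pt "0 0 0 0 0"

```text
t: 17.93
ee_pos: [641.1, -13.6, 81.9]
eef_rot: [-0.275, 2.073, -2.087]
force: [0.4, -0.3, 0.4]
width: 0.7
```

```bash
python3 - <<'E'
from h import *
s,D=avg(6); tip(s,D,(569,-255)); tip(s,D,(539,226)); tip(s,D,(639.5,-4.5)); dots(s)
E
```

```text
t 18.2333 pos [638.98  -4.43  81.65] sd [0.45 2.69 0.08] F [-0.08  0.21  0.  ] sd [0.29 0.28 0.26] w 1.02
slate/dot z [55.92 56.89 59.39] 450
slate/dot z [55.16 56.05 58.4 ] 149
tip n 35 low z [112.7 112.7 113.  113.5 113.6 114.8] x [628. 650.] y [-23.  -0.]
slate/dot z [62.19 63.   65.54] 233
yellow [278, 254, 15, 11, 131] [284.8 259.2] [ 567.6 -262.7   67. ] rz 883.1936
blue [230, 154, 11, 6, 51] [235.1 156.5] [537.6 212.   67. ] rz 1258.5145
red [151, 33, 11, 16, 156] [156.   40.6] [ 306.8 1710.8   67. ] rz 2884.828
red [278, 187, 13, 8, 88] [284.  190.4] [639.3  -6.2  67. ] rz 1091.7898
red [186, 213, 9, 31, 87] [190.7 229.9] [ 368.5 -112.    67. ] rz 1043.8264
red [374, 350, 135, 34, 1192] [443.4 369.3] [ 760.  -575.9   67. ] rz 971.37115
```

Blue stayed sunk about 6.7 mm, yellow is unchanged, and the tip is above red.

Call:
arm_command --pt "0 0 0.6 0 0" --pt "0 0 0.4 0 0" --pt "0 0 0.25 0 0" --pt "0 0 0.15 0 0" --pt "0 0 0 0 0"

```text
t: 18.65
ee_pos: [638.4, -4.0, 38.6]
eef_rot: [-0.288, 2.076, -2.076]
force: [-0.2, 0.4, 0.8]
width: 0.5
```

```bash
python3 m.py 639.5 -4.5
```

```text
t 18.95 pos [639.68  -4.35  40.21] sd [0.35 0.11 0.41] F [-0.13 -0.29  0.25] sd [0.45 0.4  0.32] w 1.03
tip n 141 low z [70.6 70.7 71.8 72.  73.4 73.4] x [627. 649.] y [-25.   3.]
slate/dot z [62.14 63.01 65.64] 167
```

Call:
arm_command --pt "0 0 0.04 0 0" --pt "0 0 0.03 0 0" --pt "0 0 0.03 0 0" --pt "0 0 0 0 0" --pt "0 0 0 0 0"

```text
t: 19.37
ee_pos: [639.3, -4.4, 36.8]
eef_rot: [-0.285, 2.076, -2.076]
force: [0.6, -0.5, 0.4]
width: 0.5
```

```bash
python3 m.py 639.5 -4.5
```

```text
t 19.6667 pos [639.41  -4.42  36.9 ] sd [0.02 0.02 0.03] F [-0.1   0.25  0.54] sd [0.46 0.45 0.47] w 0.62
tip n 137 low z [70.9 71.4 71.7 71.9 72.2 72.6] x [627. 649.] y [-25.   3.]
slate/dot z [62.09 63.1  65.44] 157
```

Call:
arm_command --pt "0 0 0.03 0 0" --pt "0 0 0.03 0 0" --pt "0 0 0.03 0 0" --pt "0 0 0 0 0" --pt "0 0 0 0 0"

```text
t: 20.08
ee_pos: [639.6, -4.4, 34.4]
eef_rot: [-0.284, 2.075, -2.076]
force: [-0.6, 0.5, 2.5]
width: 0.5
```

```bash
python3 m.py 639.5 -4.5
```

```text
t 20.3833 pos [639.57  -4.41  34.34] sd [0.01 0.01 0.01] F [-0.02 -0.18  2.64] sd [0.4  0.57 0.56] w 0.41
tip n 130 low z [70.1 70.4 70.7 70.7 71.  71.5] x [627. 649.] y [-25.   4.]
slate/dot z [60.16 61.18 63.74] 157
```

Call:
arm_command --pt "0 0 0.03 0 0" --pt "0 0 0.03 0 0" --pt "0 0 0.03 0 0" --pt "0 0 0.03 0 0" --pt "0 0 0 0 0"

```text
t: 20.8
ee_pos: [639.5, -4.4, 30.5]
eef_rot: [-0.285, 2.075, -2.076]
force: [0.2, 0.6, 3.6]
width: 0.5
```

```bash
python3 m.py 639.5 -4.5
```

```text
t 21.1 pos [639.55  -4.42  30.52] sd [0.01 0.02 0.01] F [ 0.27 -0.17  2.49] sd [0.56 0.32 0.38] w 0.36
tip n 116 low z [70.1 70.3 70.6 70.7 71.1 72. ] x [627. 649.] y [-26.   4.]
slate/dot z [56.34 57.43 64.2 ] 171
```

Red has sunk about 5.7 mm. About 1.1 mm more, then retreat.

Call:
arm_command --pt "0 0 0.02 0 0" --pt "0 0 0.02 0 0" --pt "0 0 0 0 0" --pt "0 0 0 0 0"

```text
t: 21.43
ee_pos: [639.5, -4.4, 29.5]
eef_rot: [-0.285, 2.075, -2.075]
force: [1.3, 0.4, 4.4]
width: 0.4
```

```bash
python3 m.py 639.5 -4.5
```

```text
t 21.7333 pos [639.55  -4.42  29.52] sd [0.01 0.02 0.01] F [ 0.41 -0.04  4.95] sd [0.66 0.26 0.61] w 0.51
tip n 111 low z [70.1 71.2 71.2 71.8 72.  72. ] x [627. 649.] y [-25.   3.]
slate/dot z [55.38 56.47 64.78] 172
```

Call:
arm_command --pt "0 0 -0.05 0 0" --pt "0 0 -0.3 0 0" --pt "0 0 -0.7 0 0" --pt "0 0 -0.9 0 0" --pt "0 0 -0.7 0 0"

```text
t: 22.15
ee_pos: [638.9, -4.4, 110.2]
eef_rot: [-0.286, 2.076, -2.076]
force: [0.4, 0.4, -0.1]
width: 0.6
```

Call:
arm_command --pt "0 0 -0.9 0 0" --pt "0 0 -0.5 0 0" --pt "0 0 0 0 0" --pt "0 0 0 0 0"

```text
t: 22.48
ee_pos: [639.4, -4.4, 151.5]
eef_rot: [-0.284, 2.075, -2.075]
force: [0.0, 0.3, -0.3]
width: 0.6
```

```bash
python3 - <<'E'
from h import *
s,D=avg(6); tip(s,D,(569,-255)); tip(s,D,(539,226)); tip(s,D,(639.5,-4.5)); dots(s)
cv2.imwrite('pics/side6.png',cv2.resize(s['frame'][100:300,170:340,::-1],None,fx=3,fy=3,interpolation=2))
E
```

```text
t 22.7833 pos [638.28  -4.42 149.6 ] sd [0.21 0.02 0.32] F [ 0.07 -0.22 -0.47] sd [0.21 0.42 0.34] w 0.2
slate/dot z [55.95 56.86 59.43] 444
slate/dot z [54.99 56.1  58.57] 154
slate/dot z [55.38 56.35 58.8 ] 236
yellow [278, 254, 15, 11, 130] [284.7 259.1] [ 567.5 -262.7   67. ] rz 883.9778
blue [230, 154, 11, 6, 51] [235.1 156.5] [537.6 212.   67. ] rz 1259.983
red [151, 33, 11, 16, 160] [155.8  40.5] [ 305.8 1712.5   67. ] rz 2882.4453
red [278, 189, 13, 8, 83] [283.8 192.3] [636.3 -14.8  67. ] rz 1095.0496
red [184, 205, 11, 39, 110] [189.5 225.2] [367.1 -93.3  67. ] rz 1055.2385
red [484, 351, 24, 14, 133] [496.8 356.8] [ 864.8 -577.4   67. ] rz 999.1427
red [437, 356, 41, 19, 256] [458.6 365.7] [ 789.4 -576.2   67. ] rz 978.79407
red [372, 367, 69, 17, 433] [406.2 377.5] [ 690.7 -573.9   67. ] rz 954.61346
```

View pics/side6.png

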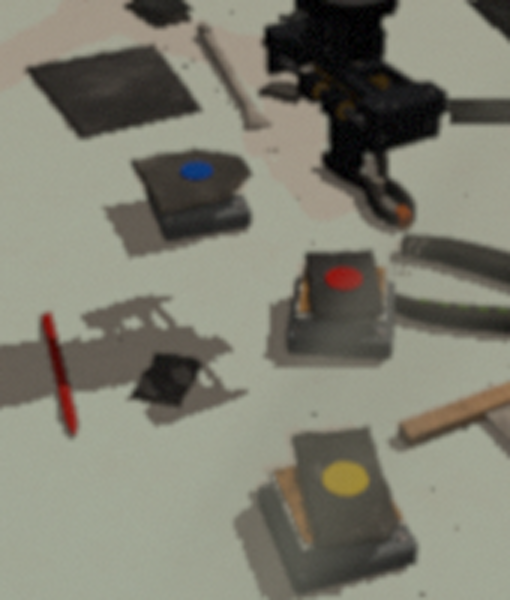

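All three decks stay sunk about half way: yellow about 6.6 mm, blue 6.7 mm, red 6.7 mm. The slates are in place and the gripper is clear at the top of the picture. Handing in.

```bash
python3 -c "
from cell import robot
print(robot.close_job())"
```

```text
the job is handed in; nothing more can be done
None
```

I pressed the yellow, blue and red dots in that order with the closed fingertips, and handed the job in at about 23 s.

**Final depth check:** with the tip clear, the side camera showed the decks sunk about 6.6 mm (yellow), 6.7 mm (blue) and 6.7 mm (red). Half way is 7 mm and the stop is at 14 mm.

**Force:** the highest averaged push was about 5 N, with forces at the deepest point of each press reading 3.6–5 N. That is somewhat below the stated 5–6 N at half way, so I relied on the camera depth rather than force.

**Scene:** in the last side view I saw no shift of the slates beyond their sinking, and the pencil, offcut, clamp and square look undisturbed, though I did not measure those four.

**Disagreement:** the reported TCP height was about 30 mm too low compared with the depth images. The first contact with yellow came at a reported z of about 36, although the dot surface was at 67. I set the press depths from the depth images, the force and relative moves instead. The sideways position agreed with the cameras to about 3 mm.

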